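# Turn the pendant to face the camera and take its picture

### The job

Photograph the pendant: with a fingertip, push the small turntable round by its arms, without spinning it fast, until the arm with the green ball points straight at the camera's lens, and let it stand there. Only then press the red button of the shutter remote down with a fingertip, and let it go. Pick nothing up and do not touch the black pendant stand; turntable, camera and remote stay where they are on the bench, and everything else is left alone.

Things in the scene. Friction and masses are not known exactly. Their poses are not given: they have to be found in the camera images.
- turntable: heavy loose foot (2 kg, grey, 116 mm across, 25 mm high) of the turntable. Origin: centre of its underside on the bench, on the vertical turning axis; z up; its x axis starts pointing at the camera. Above it, from 27 to 57 mm above the bench, turns a wooden disc 124 mm across with three arms
- rotor (a joint): angle of disc and arms, rad, growing counter-clockwise from above, free to turn either way; 0 (or any whole turn) = green-ball arm along the foot's x axis; black-ball arms 120 degrees either side of it. Slight friction: an arm yields to about 1 N at its end and stays where it is left
- green_tip (a point): centre of the green ball of the arm that must point at the lens, 127 mm from the axis, 42 mm above the bench. The three arms are level steel bars 10 mm thick, 120 degrees apart, centred 42 mm above the bench, from the disc to a ball 22 mm across (one green, two black); nothing lies below the arms outside the disc
- camera: compact camera, black and silver, 108 mm wide, 145 mm high, on a loose disc-foot stand (0.7 kg, 80 mm across), about 0.26 m from the turntable's axis. Origin: centre of the foot's underside; z up, the lens looks along -x, y is sideways
- lens (a point): front centre of the camera's lens, 55 mm ahead of the stand's centre and 92 mm above the bench
- shutter_top (a point): centre of the top of the red button (32 mm across) of the loose black shutter remote; it is pressed straight down
- shutter (a joint): travel of the red button, m: 0 up, 0.006 fully down, which takes about 4 N; springs back. The picture is taken at 0.004
- shutter_base: the remote's loose black housing, 250 g. Origin: centre of its underside
- pendant_stand: black sloping stand with the pendant, fixed on the middle of the disc, 44 x 46 mm, top 112 mm above the bench; not to be touched. Origin: centre of its underside, on the turning axis; x points where the pendant faces, along the green-ball arm
- ring_box: bystander, leave alone: blue ring box, 55 mm square, 43 mm high. Origin: centre of its underside
- spool: bystander, leave alone: yellow thread spool, 36 mm across, 38 mm high. Origin: centre of its underside
- bead_jar: bystander, leave alone: green glass bead jar, 52 mm across, 65 mm high. Origin: centre of its underside
- mandrel: bystander, leave alone: steel ring mandrel (cone on a foot 60 mm across, 130 mm high). Origin: centre of its underside
- bench_hammer: bystander, leave alone: small hammer lying down, 200 mm long. Origin: middle of the tool
- coffee: bystander, leave alone: amber drink with a blue label and white top, 76 mm across, 120 mm high. Origin: centre of its underside
- graver: bystander, leave alone: screwdriver-like graver lying down, 150 mm long. Origin: middle of the tool
Mind the look-alikes: they are no part of the job. Leave any pink or yellow look-alike of the camera alone.

How it is judged:
By the outcome, as a careful person would: the job done as asked, in the order asked, and still so for the second after the job is handed in, with the robot touching nothing.
It also fails if it takes over 59 s, if anything falls off the work surface, if the arm or the gripper's body presses on something with over 40 N, if the wrist force passes 120 N, or if a joint passes its speed limit or range.

### The arm

A 6-joint arm with a two-finger parallel gripper is mounted at the origin on the work surface. World frame = base frame: x ahead of the robot, y to its left, z up, the work surface at z = 0. Lengths are in m, angles in rad, forces in N, time in s.
With the tool pointing down it reaches from about 0.35 to 0.875 m from the base axis. Payload 4.2 kg.
Tool frame: the origin (TCP) lies midway between the tips of the shut fingers; the grasp point (between the pads) lies 19 mm behind it (env.pinch_z is the z of the grasp point in the tool frame, in m); z points along the fingers, y is the line along which they close (so a half turn about z gives the same grasp; the last joint's range is limited). The gripper opens to 85 mm and grips with 20 to 120 N. Pads are 22 mm wide; open, the fingers measure 114 mm over their backs; the gripper's body (76 mm by 85 mm) begins 54 mm behind the grasp point. The pads swing forward as they close: fully open they stand 13 mm farther back than shut.
Start: joints at [-1.045, 0.385, 0.008, 0, -1.194, -0.259], TCP at [0.165, -0.603, 0.231] pointing down, gripper open.
Joint ranges: [-3.14, 3.14], [-1.21, 2.06], [-1.07, 1.41], [-3.16, 2.05], [-2.99, -0.16], [-3.1, 3.1]. Speed limits (rad/s): [2.79, 2.79, 3.14, 3.14, 3.14, 3.14].

### API

Orientations are given as a unit quaternion [x, y, z, w].
In Python, from rig import env, camera, camera_info gives the robot as it stands.
- The arm moves only by the tool jog_arm, never from a script. Its argument "moves" is a list that holds one entry, the list of rows, each a list of 5 numbers: the shift along the tool's x, y, z in mm, then the turn about the tool's z in degrees, then the gripper's target within -1 to 1 (shut at 1, half-way at 0, fully open at -1). In form: [[[tx, ty, tz, turn, claw], ...]]. A call has 1 to 20 rows; each row shifts and turns the commanded pose from where the row before left it, along the tool's axes as they then stand; what a row does not reach is not made up. A row lasts 1/8 s, in which the tool goes at most 62.5 mm and 10.7 degrees, less where a joint would pass 70% of its speed; a pose out of reach is approached as far as the arm can. A call with a gripper value outside its range is refused whole. The fingers move at their own pace and stop on an object; "grip_force" is the grip in N (left out, the last holds). Time passes only in rows, so rows that do not move let the fingers close. It gives the time, the measured TCP pose, the force, the opening and the grip force at its end, in the units of the state.
- env.sense(): the state, without advancing time (a new reading comes with each control period).
- camera(name): name is "scene" or "top" or "wrist"; returns the picture (420x560x3 uint8, red, green, blue); there is no depth.
- camera_info(name): a dict with "vertical_fov" (degrees; the focal length in pixels is half the picture's height over the tangent of half this angle, whatever the lens; pixels are square), "cx", "cy" (the principal point, pixels), "distortion" ([k1, k2, p1, p2, k3] as OpenCV has them; the pictures are not rectified), "world_from_camera" (4x4, takes a point from camera to world coordinates); the wrist camera has in their place "mount" (4x4, takes a point from camera to tool coordinates, whose origin is the TCP and whose axes are the flange's). Camera axes: x right, y down, z forward; pixel columns grow to the right and rows downward; lengths in m; the calibration is good to about 2 mm. A picture is of the moment at which its call begins: read the wrist's pose just before it. camera_info takes no time and is no camera call.
- env.job_done(): hands the job in; it is judged then, once.
The state is a dict: "clock": time; "joint_pos": joint angles; "qd": joint speeds; "tau": joint torques, N m; "tool_pos": TCP position; "ee_rot": TCP orientation; "force": force on the tool from outside, world axes, zero at the start; "wrist_torque": the same for the moment, N m; "gripper_width": finger opening in m; "finger_force": force on a finger pad.
Only numpy, scipy, OpenCV 4.12 (cv2) and the standard library are available. Lean on these libraries where they do the work, as an engineer would, in place of code of your own. Each camera call takes 0.05 s, during which the arm holds its last target. There are 200 camera calls.

## Working session

There is one attempt and no reset: what is moved stays moved. The work goes in short steps, Python scripts to look and compute and a tool call to move; the robot and the scene stay as the last step left them, time stands still between calls to the robot, and variables do not carry over. Pictures are saved under pics/ and viewed, at most 10 in all, crops included, and the job is handed in when it is done.

Besides the shell and the picture viewer there is one more tool, called after "Call:" as a command line: name --argument value ..., lists and objects as JSON in quotes. jog_arm: Moves the arm, as the interface text tells. Its arguments: {"type":"object","properties":{"moves":{"type":"array"},"grip_force":{"type":"number"}},"required":["moves"]}

```bash
mkdir -p pics
python3 - <<'E'
from rig import env,camera,camera_info
import cv2,numpy as np
for n in("scene","top"):
    im=camera(n);cv2.imwrite(f"pics/{n}0.png",im[:,:,::-1])
    c=camera_info(n);print(n,c)
s=env.sense();print(s)
print(camera_info("wrist"))
E
```

```text
scene {'vertical_fov': 49.15017891612221, 'cx': 280.29826192764006, 'cy': 197.28196097988112, 'distortion': array([-0.05629969,  0.        ,  0.        ,  0.        ,  0.        ]), 'world_from_camera': array([[ 0.73475731,  0.48949334, -0.46960405,  1.27486237],
       [ 0.67819222, -0.54406049,  0.4940177 , -0.73367081],
       [-0.01367464, -0.68146493, -0.731723  ,  1.19290689],
       [ 0.        ,  0.        ,  0.        ,  1.        ]])}
top {'vertical_fov': 49.17033125175541, 'cx': 282.5565424308256, 'cy': 212.79672363785372, 'distortion': array([0.03985033, 0.        , 0.        , 0.        , 0.        ]), 'world_from_camera': array([[-0.01524826, -0.99899383,  0.04217611,  0.52552345],
       [-0.99987517,  0.01505994, -0.00477917,  0.01628683],
       [ 0.00413919, -0.04224372, -0.99909876,  1.2333174 ],
       [ 0.        ,  0.        ,  0.        ,  1.        ]])}
{'clock': 0.1, 'joint_pos': array([-1.04538294e+00,  3.85455490e-01,  6.75709562e-03, -4.36497690e-04,
       -1.19395640e+00, -2.58612330e-01]), 'qd': array([ 0.00049399, -0.00061844,  0.00361288,  0.00120674,
[... 308 characters left out ...]
'force': array([-0.14648566,  0.27141707, -0.63241109]), 'wrist_torque': array([-0.03171406,  0.03091035,  0.0111007 ]), 'finger_force': 0.0, 'gripper_width': 0.08538595587141416}
{'vertical_fov': 68.52326674903493, 'cx': 278.2065883235633, 'cy': 215.14138086090992, 'distortion': array([0.01643916, 0.        , 0.        , 0.        , 0.        ]), 'mount': array([[-1.80648596e-04, -9.61602878e-01, -2.74444663e-01,
         7.09953041e-02],
       [ 9.99999922e-01, -2.70213888e-04,  2.88545857e-04,
         8.13417800e-04],
       [-3.51625286e-04, -2.74444590e-01,  9.61602851e-01,
        -1.42348835e-01],
       [ 0.00000000e+00,  0.00000000e+00,  0.00000000e+00,
         1.00000000e+00]])}
```

View pics/scene0.png

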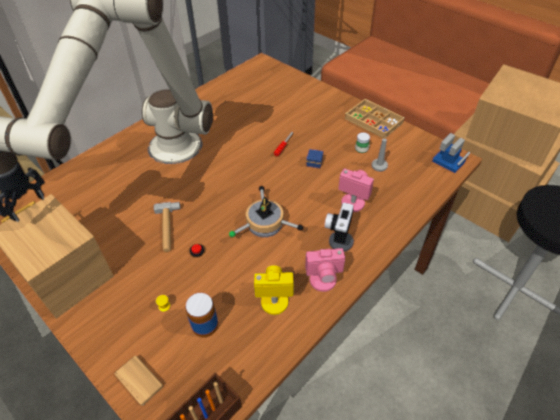

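View pics/top0.png

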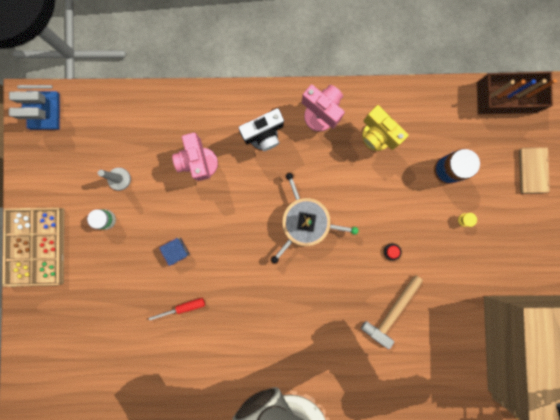

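Candidates (top view): the camera could be black/silver (262,128), pink (195,157), pink (322,107) or yellow (384,130); I take the black/silver one. The turntable is at (305,222), with its green ball at (355,230) and black balls at (290,176) and (275,260). The red button is at (393,252); the red graver handle (188,306) is not it, and the green bead jar (100,219) is not the ball. Next is a close crop to check this, plus measurements.

```bash
cat > h.py <<'E'
from rig import env,camera,camera_info
import cv2,numpy as np
def ray(n,uv,info=None,Twt=None):
    c=info or camera_info(n);f=210/np.tan(np.radians(c["vertical_fov"]/2))
    K=np.array([[f,0,c["cx"]],[0,f,c["cy"]],[0,0,1]])
    p=cv2.undistortPoints(np.array([[uv]],float),K,c["distortion"])[0,0]
    T=c["world_from_camera"] if Twt is None else Twt@c["mount"]
    return T[:3,3],T[:3,:3]@np.array([p[0],p[1],1])
def plane(n,uv,z):
    o,d=ray(n,uv);return o+d*(z-o[2])/d[2]
def tri(a,b):
    (o,d),(p,e)=a,b
    t=np.linalg.lstsq(np.c_[d,-e],p-o,rcond=None)[0]
    return (o+t[0]*d+p+t[1]*e)/2,np.linalg.norm(o+t[0]*d-p-t[1]*e)
def blob(im,box,f):
    x0,y0,x1,y1=box;h=cv2.cvtColor(im[y0:y1,x0:x1],cv2.COLOR_RGB2HSV).astype(int)
    m=f(h[...,0],h[...,1],h[...,2]).astype(np.uint8)
    n,l,s,c=cv2.connectedComponentsWithStats(m)
    i=1+np.argmax(s[1:,4]);return c[i]+[x0,y0],s[i,4]
green=lambda h,s,v:(h>45)&(h<85)&(s>120)
red=lambda h,s,v:((h<5)|(h>174))&(s>180)&(v>90)
black=lambda h,s,v:v<55
E
python3 - <<'E'
from h import *
t=camera("top");s=camera("scene")
g=blob(t,(335,215,375,245),green);r=blob(t,(375,235,410,270),red)
b1=blob(t,(280,168,298,184),black);b2=blob(t,(266,252,284,268),black)
print(g,r,b1,b2)
P=[plane("top",x[0],.042) for x in(g,b1,b2)]
gs=blob(s,(222,222,244,245),green);rs=blob(s,(185,240,210,260),red);print(gs,rs)
b1s=blob(s,(292,220,308,236),black);b2s=blob(s,(256,182,268,195),black);print(b1s,b2s)
S=[plane("scene",x[0],.042) for x in(gs,b1s,b2s)]
for Q in(P,S):
    Q=np.array(Q);c=Q.mean(0);d=Q-c;print(Q.round(4),c.round(4),np.hypot(d[:,0],d[:,1]),np.degrees(np.arctan2(d[:,1],d[:,0])))
print("button",tri(ray("top",r[0]),ray("scene",rs[0])))
a=cv2.resize(t[100:270,230:410],None,fx=3,fy=3,interpolation=3)
cv2.imwrite("pics/c1.png",a[:,:,::-1])
b=cv2.resize(s[180:260,310:380],None,fx=7,fy=7,interpolation=3)
cv2.imwrite("pics/c2.png",b[:,:,::-1])
E
```

```text
(array([354.27272727, 230.04545455]), np.int32(22)) (array([392.85950413, 251.62809917]), np.int32(121)) (array([288.95, 175.9 ]), np.int32(20)) (array([274.        , 259.36842105]), np.int32(19))
(array([231.65384615, 233.46153846]), np.int32(26)) (array([195.95  , 248.7125]), np.int32(80))
(array([300.06666667, 227.4       ]), np.int32(15)) (array([261.28571429, 187.57142857]), np.int32(7))
[[ 0.5283 -0.1747  0.042 ]
 [ 0.6718 -0.0075  0.042 ]
 [ 0.4556  0.0345  0.042 ]] [ 0.5519 -0.0492  0.042 ] [0.1276448  0.12693385 0.12759582] [-100.67456431   19.16683974  138.96988252]
[[ 0.5278 -0.177   0.042 ]
 [ 0.6737 -0.0116  0.042 ]
 [ 0.4553  0.033   0.042 ]] [ 0.5523 -0.0519  0.042 ] [0.12752726 0.12796226 0.12884228] [-101.06911018   18.36194634  138.81346557]
button (array([ 0.4689642 , -0.28120805,  0.01098998]), np.float64(0.0020047629303177926))
```

View pics/c1.png

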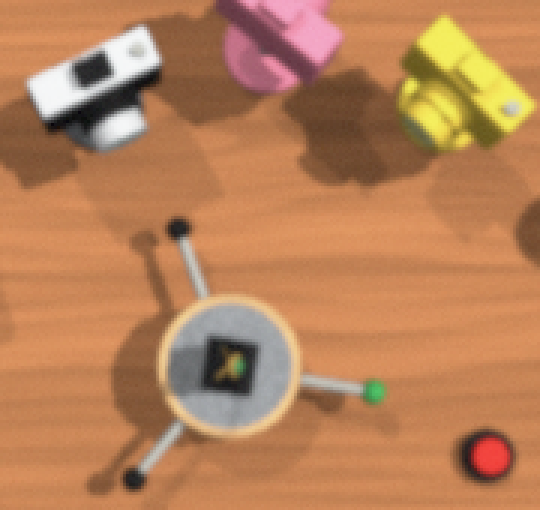

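View pics/c2.png

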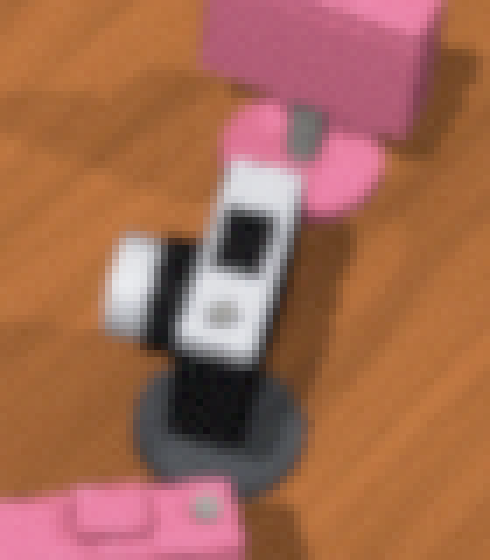

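The crops confirm the black/silver camera, with its lens front at about top (271.7,147.3) and scene (325.3,220.7). Its foot is at scene (341,241). The turntable has green right and black balls top and lower left, and the red button is at (393,252).

Run:
```python
from h import *
C=np.array([.552,-.0503])
ang=lambda p:np.degrees(np.arctan2(p[1]-C[1],p[0]-C[0]))
L,e=tri(ray("top",(271.7,147.3)),ray("scene",(325.3,220.7)));print("lens",L,e,ang(L))
L=plane("top",(271.7,147.3),.092);print(L,ang(L),np.hypot(*(L[:2]-C)))
F=plane("scene",(341.3,241.1),.006);print("foot",F,ang(F),np.hypot(*(F[:2]-C)))
q=lambda u,v,z:plane("top",(230+u/3,100+v/3),z)
# body top plate corners at crop px
for z in(.13,.12):
    c=[q(28,85,z),q(147,25,z),q(162,68,z),q(38,125,z)];m=np.mean(c,0);d=c[1]-c[0]+c[2]-c[3]
    print(np.linalg.norm(d)/2,"body",m,ang(m),"normal",np.degrees(np.arctan2(d[1],d[0]))+90)
```

```text
lens [0.73847791 0.03492706 0.08623716] 0.0018650773945844811 24.562092175086207
[0.73808474 0.03548234 0.092     ] 24.749008398039486 0.20490520182345676
foot [0.79177028 0.0573153  0.006     ] 24.1718154371433 0.26281331668556474
0.1089372894431303 body [0.78502346 0.05930898 0.13      ] 25.19123576640778 normal 25.072778723787636
0.10992465073157408 body [0.78737546 0.05969892 0.12      ] 25.04827578039005 normal 25.07277872378762
```

Call:
jog_arm --moves '[[[-15,16,0,0,1],[-31,33,0,0,1],[-31,33,0,0,1],[-31,33,0,0,1],[-31,33,0,0,1],[-31,33,0,0,1],[-31,33,0,0,1],[-31,33,0,0,1],[-31,33,0,0,1],[-31,33,0,0,1],[-31,33,0,0,1],[-31,33,0,0,1],[-31,33,0,0,1],[-31,33,0,0,1],[-31,33,0,0,1],[-31,33,0,0,1],[-17,18,0,0,1],[0,0,0,-6,1],[0,0,0,-7,1],[0,0,0,0,1]]]'

```text
clock: 2.7
tool_pos: [0.5045, 0.0382, 0.2312]
ee_rot: [-0.243, 0.97, -0.0, -0.0]
force: [0.5, 0.2, 2.0]
gripper_width: -0.0001
finger_force: 0.0
```

Call:
jog_arm --moves '[[[0,0,0,-7,1],[0,0,0,-7,1],[0,0,0,-7,1],[0,0,30,0,1],[0,0,40,0,1],[0,0,40,0,1],[0,0,40,0,1],[0,0,30,0,1],[0,0,15,0,1],[0,0,6,0,1],[0,0,0,0,1]]]'

```text
clock: 4.08
tool_pos: [0.5053, 0.0385, 0.0308]
ee_rot: [-0.417, 0.909, -0.0, 0.001]
force: [0.3, 1.4, 0.1]
gripper_width: 0.0001
finger_force: 0.0
```

Run:
```python
from h import *
print(env.sense()["joint_pos"].round(2))
cv2.imwrite("pics/w1.png",camera("wrist")[:,:,::-1])
```

```text
[ 0.4   0.43 -0.52  0.   -0.61 -1.11]
```

View pics/w1.png

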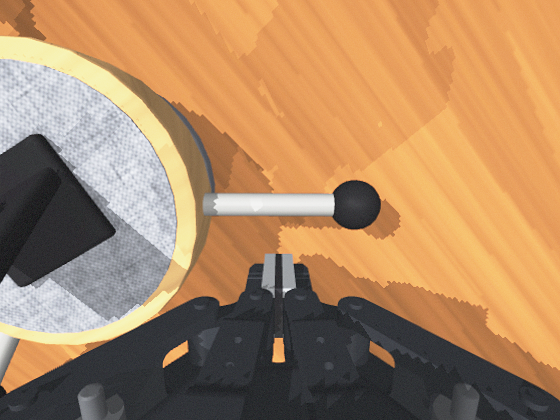

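Call:
jog_arm --moves '[[[4,2,0,0,1],[5,2,0,0,1],[5,2,0,0,1],[3,0,0,0,1],[2,0,0,0,1],[1.5,0.2,0,-1,1],[3.5,0.5,0,-2,1],[5.25,0.7,0,-3,1],[5.25,0.7,0,-3,1],[5.25,0.7,0,-3,1],[5.25,0.7,0,-3,1],[5.25,0.7,0,-3,1],[5.25,0.7,0,-3,1],[5.25,0.7,0,-3,1],[5.25,0.7,0,-3,1],[5.25,0.7,0,-3,1],[5.25,0.7,0,-3,1],[3.5,0.5,0,-2,1],[1.75,0.2,0,-1,1],[0,0,0,0,1]]]'

```text
clock: 6.62
tool_pos: [0.4552, -0.0251, 0.0303]
ee_rot: [-0.677, 0.736, -0.0, 0.0]
force: [-0.4, -0.5, -0.6]
gripper_width: 0.0001
finger_force: 0.0
```

Run:
```python
from h import *
s=env.sense();print(s["joint_pos"].round(2),s["force"])
p=s["tool_pos"][:2]-[.552,-.0503];print(np.degrees(np.arctan2(p[1],p[0]))%360,np.hypot(*p))
t=camera("top");g=blob(t,(260,160,375,290),green);print(g)
d=plane("top",g[0],.042)[:2]-[.552,-.0503];print(np.hypot(*d),np.degrees(np.arctan2(d[1],d[0])))
cv2.imwrite("pics/w2.png",camera("wrist")[:,:,::-1])
```

```text
[ 0.3   0.37 -0.65  0.   -0.55 -0.39] [-0.42017669 -0.50571692 -0.57090933]
165.39244491895974 0.10002655854184156
(array([350., 201.]), np.int32(21))
0.12607352144309394 -65.70778262322105
```

View pics/w2.png

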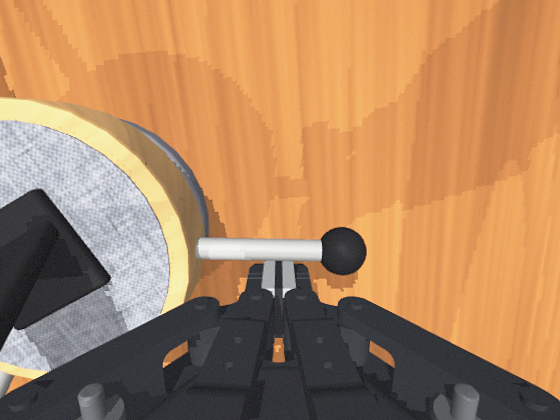

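Call:
jog_arm --moves '[[[1.75,0.2,0,-1,1],[3.5,0.5,0,-2,1],[5.25,0.7,0,-3,1],[5.25,0.7,0,-3,1],[5.25,0.7,0,-3,1],[5.25,0.7,0,-3,1],[5.25,0.7,0,-3,1],[5.25,0.7,0,-3,1],[5.25,0.7,0,-3,1],[5.25,0.7,0,-3,1],[5.25,0.7,0,-3,1],[5.25,0.7,0,-3,1],[5.25,0.7,0,-3,1],[5.25,0.7,0,-3,1],[5.25,0.7,0,-3,1],[5.25,0.7,0,-3,1],[5.25,0.7,0,-3,1],[3.5,0.5,0,-2,1],[1.75,0.2,0,-1,1],[0,0,0,0,1]]]'

```text
clock: 9.22
tool_pos: [0.4726, -0.1104, 0.0302]
ee_rot: [0.928, -0.372, -0.0, 0.0]
force: [-0.8, -0.4, -0.3]
gripper_width: -0.0
finger_force: 0.3
```

```bash
cat > m.py <<'E'
from h import *
s=env.sense();print(s["clock"],s["joint_pos"].round(2),s["force"])
C=np.array([.552,-.0503])
p=s["tool_pos"][:2]-C;print(np.degrees(np.arctan2(p[1],p[0]))%360,np.hypot(*p))
t=camera("top");g=blob(t,(250,160,375,290),green);print(g)
d=plane("top",g[0],.042)[:2]-C;print(np.hypot(*d),np.degrees(np.arctan2(d[1],d[0])))
E
python3 m.py
```

```text
9.225 [ 0.11  0.41 -0.57 -0.   -0.59  0.7 ] [-0.78512918 -0.43979867 -0.28841655]
217.1106906804438 0.0996097063397154
(array([316.76190476, 174.        ]), np.int32(21))
0.1272188508442227 -13.55020745609902
```

Call:
jog_arm --moves '[[[1.75,0.2,0,-1,1],[3.5,0.5,0,-2,1],[5.25,0.7,0,-3,1],[5.25,0.7,0,-3,1],[5.25,0.7,0,-3,1],[5.25,0.7,0,-3,1],[5.25,0.7,0,-3,1],[5.25,0.7,0,-3,1],[5.25,0.7,0,-3,1],[5.25,0.7,0,-3,1],[5.25,0.7,0,-3,1],[3.5,0.5,0,-2,1],[1.75,0.2,0,-1,1],[0,0,0,0,1],[0,0,0,0,1]]]'

```text
clock: 11.15
tool_pos: [0.5195, -0.1442, 0.0304]
ee_rot: [0.996, -0.093, 0.0, -0.0]
force: [-0.2, 0.1, 1.0]
gripper_width: -0.0
finger_force: 0.2
```

```bash
cat >> m.py <<'E'
sc=camera("scene");gs=blob(sc,(222,180,345,245),green);d=plane("scene",gs[0],.042)[:2]-[.552,-.0512];print("scene",gs,np.hypot(*d),np.degrees(np.arctan2(d[1],d[0])))
b=blob(t,(295,245,370,310),black) if 0 else None
im=np.hstack([cv2.resize(t[105:270,230:370],(509,600),interpolation=3)])
import sys
cv2.imwrite(f"pics/t{sys.argv[1]}.png",im[:,:,::-1])
E
python3 m.py 3
```

```text
11.15 [ 0.03  0.47 -0.44  0.   -0.65  1.35] [-0.18915594  0.07464107  1.00765565]
250.88404126138516 0.09939259485219223
(array([288.2173913 , 175.91304348]), np.int32(23))
0.12784796747792798 20.450445024131678
scene (array([300.30769231, 226.57692308]), np.int32(26)) 0.12744346271997303 19.599324449610315
```

View pics/t3.png

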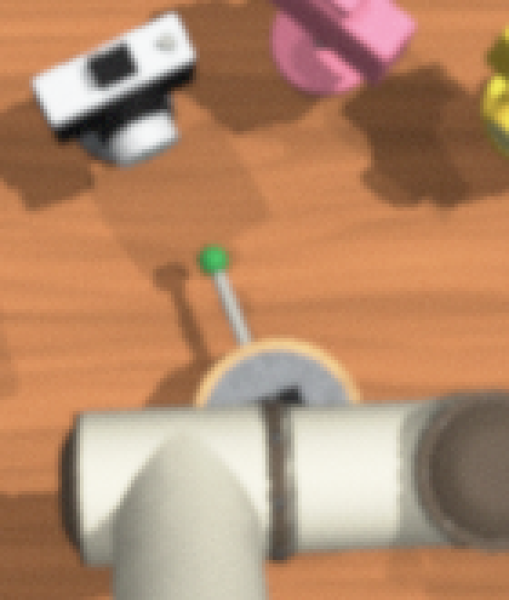

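Call:
jog_arm --moves '[[[2,0.3,0,-1.1,1],[3,0.4,0,-1.7,1],[1.8,0.2,0,-1,1],[0.9,0.1,0,-0.5,1],[0,0,0,0,1],[0,0,0,0,1],[-5,0,0,0,1],[-20,0,0,0,1],[0,0,-30,0,1],[0,0,-50,0,1],[0,0,-50,0,1],[0,0,-50,0,1],[0,0,-50,0,1],[0,0,-50,0,1],[36,-33,-20,0,1],[36,-33,0,0,1],[36,-31,0,0,1],[0,0,0,0,1],[0,0,0,0,1],[0,0,0,0,1]]]'

```text
clock: 13.75
tool_pos: [0.6192, -0.06, 0.3309]
ee_rot: [0.998, -0.056, 0.0, -0.0]
force: [0.4, 0.9, 0.3]
gripper_width: 0.0001
finger_force: 0.0
```

```bash
python3 m.py 4
python3 - <<'E'
from h import *
from scipy.spatial.transform import Rotation as R
s=env.sense();w=camera("wrist");T=np.eye(4);T[:3,:3]=R.from_quat(s["ee_rot"]).as_matrix();T[:3,3]=s["tool_pos"]
np.savez("w3.npz",w=w,T=T);print(s["tool_pos"],s["joint_pos"].round(2))
cv2.imwrite("pics/w3.png",w[:,:,::-1])
E
```

```text
13.75 [ 0.16  0.33  0.18  0.   -1.41  1.29] [0.44489064 0.90022589 0.27659806]
351.78900751505796 0.06792424021320669
[ 0.61926145 -0.06005493  0.33103397] [ 0.16  0.33  0.18  0.   -1.41  1.29]Traceback (most recent call last):
  File "m.py", line 5, in <module>
    t=camera("top");g=blob(t,(250,160,375,290),green);print(g)
                      ~~~~^^^^^^^^^^^^^^^^^^^^^^^^^^^
  File "h.py", line 19, in blob
    i=1+np.argmax(s[1:,4]);return c[i]+[x0,y0],s[i,4]
        ~~~~~~~~~^^^^^^^^^
    return _wrapfunc(a, 'argmax', axis=axis, out=out, **kwds)
    return bound(*args, **kwds)
ValueError: attempt to get argmax of an empty sequence
```

View pics/w3.png

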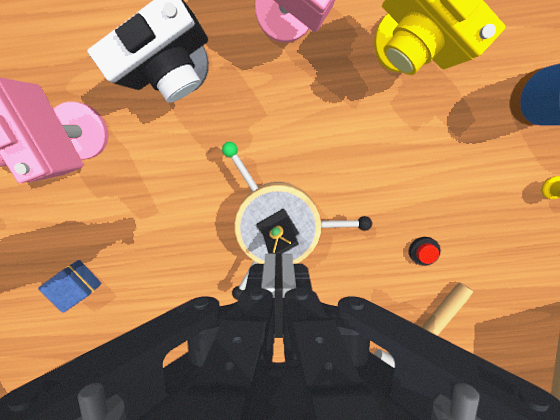

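Wrist view: green ball (230,149), black ball (365,223), lens barrel around (183,85), button (428,254). I'll zoom in on the lens front.

Run:
```python
from h import *
z=np.load("w3.npz");w=z["w"];T=z["T"];ci=camera_info("wrist")
W=lambda uv,h:(lambda o,d:o+d*(h-o[2])/d[2])(*ray("wrist",uv,ci,T))
g=blob(w,(215,135,245,165),green)[0];b=blob(w,(352,210,380,238),black)[0]
P=W(g,.042);Q=W(b,.042);print(g,b,P,Q,np.linalg.norm(P-Q),.127*3**.5)
m=(P+Q)/2;d=Q-P;# axis from chord: toward CCW normal
n=np.array([d[1],-d[0],0])/np.linalg.norm(d)
for sg in(1,-1):
    C=m+sg*n*.0635;print("C",C,np.degrees(np.arctan2(*(P-C)[1::-1])))
r=blob(w,(405,235,445,270),red)[0];print("button",r,[W(r,h) for h in(.011,.02,.025)])
cv2.imwrite("pics/lz.png",cv2.resize(w[50:180,140:260],(552,598),interpolation=3)[:,:,::-1])
```

```text
[229.16201117 148.84916201] [362.75       222.47368421] [0.66572934 0.00264973 0.042     ] [ 0.5392318  -0.17520242  0.042     ] 0.2182498952467584 0.21997045256124742
C [ 0.55073433 -0.04947177  0.042     ] 24.382416511537045
C [ 0.65422681 -0.12308092  0.042     ] 84.77281811628878
button [427.16959064 253.19590643] [array([ 0.46500106, -0.28375385,  0.011     ]), array([ 0.4693292 , -0.27954367,  0.02      ]), array([ 0.47173372, -0.27720468,  0.025     ])]
```

View pics/lz.png

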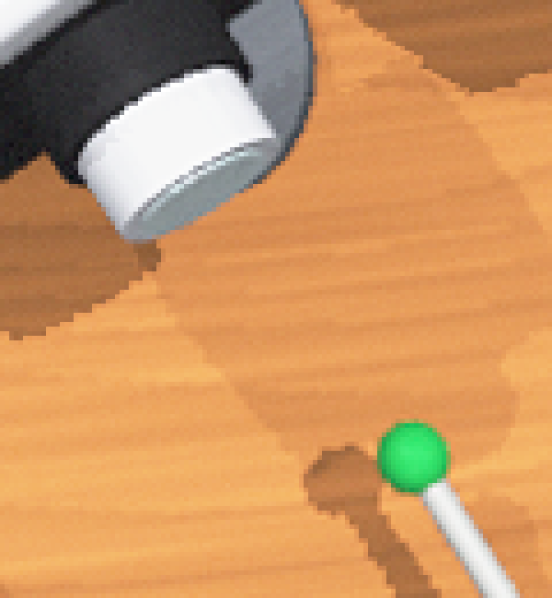

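Lens-front ellipse centre is at crop (202,190), i.e. pixel (183.9,91.3).

Run:
```python
from h import *
z=np.load("w3.npz");T=z["T"];ci=camera_info("wrist")
o,d=ray("wrist",(183.9,91.3),ci,T);L=o+d*(.092-o[2])/d[2]
C=np.array([.55073,-.04947]);v=L[:2]-C;print(L,np.hypot(*v),np.degrees(np.arctan2(v[1],v[0])))
rw=ray("wrist",(427.17,253.2),ci,T);rt=ray("top",(392.86,251.63));rs=ray("scene",(195.95,248.71))
for a,b in((rw,rt),(rw,rs),(rt,rs)):print(tri(a,b))
```

```text
[0.73798136 0.03597741 0.092     ] 0.20582597091144178 24.528383762612357
(array([ 0.47034971, -0.27803832,  0.02242525]), np.float64(0.0007730604535237514))
(array([ 0.46734732, -0.28240682,  0.0124745 ]), np.float64(0.0030362081530871704))
(array([ 0.46896077, -0.28120588,  0.01099829]), np.float64(0.002001205718741887))
```

Call:
jog_arm --moves '[[[-17.8,33.6,0,0,1],[-17.8,33.6,0,0,1],[-17.8,33.6,0,0,1],[-17.8,33.6,0,0,1],[-17.8,33.6,0,0,1],[-17.8,33.6,0,0,1],[-17.8,33.6,0,0,1],[0,0,30,0,1],[0,0,50,0,1],[0,0,50,0,1],[0,0,50,0,1],[0,0,50,0,1],[0,0,35,0,1],[0,0,15,0,1],[0,0,6,0,1],[0,0,0,0,1],[0,0,0,0,1]]]'

```text
clock: 15.98
tool_pos: [0.4709, -0.2795, 0.0457]
ee_rot: [0.998, -0.056, 0.001, 0.0]
force: [0.3, -0.3, -0.1]
gripper_width: -0.0001
finger_force: 0.0
```

Run:
```python
from h import *
from scipy.spatial.transform import Rotation as R
s=env.sense();w=camera("wrist");T=np.eye(4);T[:3,:3]=R.from_quat(s["ee_rot"]).as_matrix();T[:3,3]=s["tool_pos"]
print(s["tool_pos"],s["force"])
cv2.imwrite("pics/w5.png",w[:,:,::-1])
```

```text
[ 0.470864   -0.27947011  0.04572422] [ 0.26368769 -0.2756359  -0.10793626]
```

View pics/w5.png

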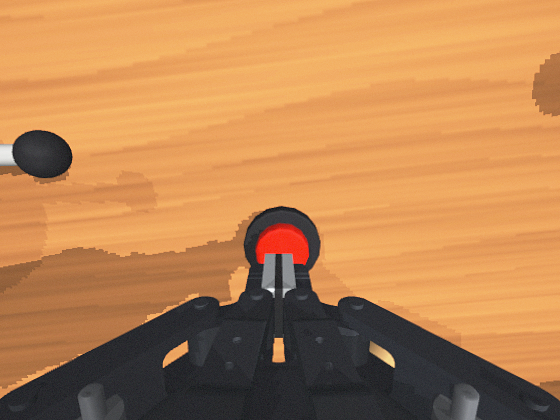

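The tip is nearly centred over the button, about 3 mm short along tool x. I'll nudge it and descend gently.

Call:
jog_arm --moves '[[[2.5,2,5,0,1],[0,0,7,0,1],[0,0,5,0,1],[0,0,2,0,1],[0,0,2,0,1],[0,0,0,0,1],[0,0,0,0,1]]]'

```text
clock: 16.9
tool_pos: [0.4723, -0.2814, 0.0235]
ee_rot: [0.998, -0.056, 0.0, 0.0]
force: [-0.2, 0.4, 0.4]
gripper_width: -0.0
finger_force: 0.0
```

Call:
jog_arm --moves '[[[0,0,1.5,0,1],[0,0,1.5,0,1],[0,0,0,0,1],[0,0,0,0,1]]]'

```text
clock: 17.4
tool_pos: [0.4724, -0.2815, 0.0205]
ee_rot: [0.998, -0.056, 0.0, 0.0]
force: [0.6, 0.0, 2.3]
gripper_width: 0.0001
finger_force: 0.9
```

Call:
jog_arm --moves '[[[0,0,1.5,0,1],[0,0,1,0,1],[0,0,0,0,1],[0,0,0,0,1]]]'

```text
clock: 17.9
tool_pos: [0.4724, -0.2815, 0.018]
ee_rot: [0.998, -0.056, 0.0, 0.0]
force: [0.0, 0.3, 3.5]
gripper_width: 0.0002
finger_force: 1.5
```

Call:
jog_arm --moves '[[[0,0,1,0,1],[0,0,1,0,1],[0,0,0,0,1],[0,0,0,0,1]]]'

```text
clock: 18.4
tool_pos: [0.4724, -0.2815, 0.0161]
ee_rot: [0.998, -0.056, 0.0, 0.0]
force: [-0.1, 0.9, 5.0]
gripper_width: 0.0002
finger_force: 2.6
```

Call:
jog_arm --moves '[[[0,0,1,0,1],[0,0,0,0,1],[0,0,0,0,1]]]'

```text
clock: 18.77
tool_pos: [0.4724, -0.2815, 0.016]
ee_rot: [0.998, -0.056, 0.0, 0.0]
force: [-1.4, 1.0, 11.0]
gripper_width: 0.0002
finger_force: 5.3
```

The button has bottomed out: force rose to 11 N with no further travel. Releasing and moving clear.

Call:
jog_arm --moves '[[[0,0,-4,0,1],[0,0,-6,0,1],[0,0,-15,0,1],[0,0,-40,0,1],[0,0,-50,0,1],[0,0,-50,0,1],[0,0,-50,0,1],[-15,40,-20,0,1],[-15,40,0,0,1],[-15,40,0,0,1],[-10,30,0,0,1],[0,0,0,0,1],[0,0,0,0,1],[0,0,0,0,1]]]'

```text
clock: 20.52
tool_pos: [0.4011, -0.4234, 0.25]
ee_rot: [0.998, -0.055, 0.0, -0.0]
force: [-0.0, -0.9, 1.2]
gripper_width: -0.0003
finger_force: 0.0
```

```bash
python3 m.py 6
python3 - <<'E'
from h import *
t=camera("top");r=blob(t,(375,235,410,270),red);s=camera("scene");rs=blob(s,(185,240,210,260),red);print(r,rs)
E
```

```text
20.525 [-0.54  0.3  -0.07 -0.   -1.2   2.  ] [-9.37501514e-04 -8.95245119e-01  1.24330802e+00]
247.98066899906883 0.402499729074736
(array([284.56521739, 177.43478261]), np.int32(23))
0.12801393969732897 25.072751234833508
scene (array([301.33333333, 224.25      ]), np.int32(24)) 0.12738006979390276 24.257473865400424
(array([392.88333333, 251.65      ]), np.int32(120)) (array([196.05952381, 248.46428571]), np.int32(84))
```

Green is at about 24.7° against the lens at about 24.6°. The remote hasn't moved and the button is back up. Handing in.

```bash
python3 -c "
from rig import env
print(env.job_done())"
```

```text
the job is handed in; nothing more can be done
None
```

The green-ball arm points at the black/silver camera's lens to within about half a degree by my camera measurements; after that I pressed the red button fully down, let it go, and handed the job in at about 21 s on the clock.

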